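Bring the empty carousel bay to the front and load the lure case

TASK

First turn the tackle carousel (the pegs on its rim are there to push) until its empty bay, the one with the two wooden rails, squarely faces the steel pointer on the foot. Then slide the flat aluminium lure case out over the open front of the grey tray until it overhangs enough to pinch, take it by the overhanging end, and set it down gently on the two rails, lying along them and centred, with the bay still at the pointer. Leave the float where it lies, and do not knock over or drop the things standing on the carousel.

Things in the scene. Friction and masses are not known exactly. Their poses are not given: they have to be found in the camera images.
- hub (a point): Carousel centre: on the vertical turning axis, at the height of the disc's top face (30 mm above the shelf). The wooden disc is 300 mm across, 12 mm thick, on a fixed steel foot. It turns either way without stops, with light friction (under 1 N at the rim), and stays where it is left. The axes are the fixed foot's: -x points along the pointer.
- peg (a point): Top of one of the four upright round wooden pegs on the disc, 14 mm in diameter and 45 mm tall, 135 mm from the turning axis; their tops are 75 mm above the shelf. Seen from above they stand at 45 (this one), 135, 225 and 315 degrees anticlockwise from the direction of the empty bay. They turn with the disc.
- front (a point): Point of the fixed foot 88 mm from the axis towards the pointer, 56 mm above the shelf: where the middle of the empty bay must come. The pointer is a flat steel arrow tip, 10 mm high, that sticks out about 43 mm from under the disc on the robot's side, up to 20 degrees off straight; -x of this frame points outwards along it.
- bay (a point): Middle of the empty bay, 88 mm from the axis, 56 mm above the shelf: where the case's centre comes to lie. Two wooden rails, 116 mm long, 10 mm wide and 18 mm high, run radially (30 to 146 mm from the axis), 36 mm over their outsides, tops 48 mm above the shelf; the case is wider, so fingers fit beside it. -x points radially outwards; turns with the disc.
- case_mid (a point): Centre of the lure case, a flat closed aluminium box 120 mm long (its x axis), 52 mm wide (y) and 16 mm high, about 0.14 kg (may vary). It lies in one of the two lanes of the tray's top tier, its front end 10 to 30 mm behind the open front.
- lip (a point): Middle of the front edge of the tray's top floor, 100 mm above the shelf. Fixed grey three-tier tray, 220 mm long (x), 134 mm wide; its front (-x, facing the robot) is open and flush on all tiers. Two top lanes, 58 mm wide, centred at y = -32 and +32 mm, walls 15 mm high; the rear wall is 214 mm behind the edge. Free floor behind the case for closed fingers, no room beside it.
- float_mid (a point): Centre of the red float, a spindle 100 mm long and 40 mm in diameter, lying on its small flat ballast plate in the tray's other lane. Leave it.
- jar_mid (a point): Middle of the closed glass jar, 60 mm in diameter, 68 mm high, standing loose on the disc 72 mm from the axis. Jar, spool and tin stand at 90, 180 and 270 degrees from the empty bay, in any order.
- spool_mid (a point): Middle of the orange reel spool, 64 mm in diameter, 48 mm high, standing loose on the disc 72 mm from the axis.
- tin_mid (a point): Middle of the steel tin with twist cap, 63 mm in diameter, 40 mm high, standing loose on the disc 72 mm from the axis.
Not all that is in view belongs to the job. Of the things that look like the part that bears case_mid, the middle-sized one is meant.

How it is judged (in metres and radians):
On the way, in this order (a step that is already met when the one before it is completed fails the run):
1. the empty bay faces the pointer (within 15 mm, about 10 degrees) while the case still lies in the tray, not yet overhanging (horizontal distance between bay and front below 0.015 m and x of case_mid in the frame of lip above 0.05 m), for 0.2 s.
2. the case, still lying flat in its lane, overhangs the tray's front edge by at least 22 mm (x of case_mid in the frame of lip between -0.01 and 0.038 m and height (world z) of case_mid between 0.102 and 0.114 m and angle between case_mid's own z axis and vertical below 0.12 rad), for 0.1 s.
3. the case is lifted at least 20 mm (height (world z) of case_mid above 0.128 m), for 0.1 s.
At the end, for the whole second after the job is handed in: The middle of the empty bay is within 15 mm (about 10 degrees) of the pointer direction, and the case lies flat on both rails, released, within 20 mm of centred along them, 12 mm across them, and 0.2 rad of parallel to them (horizontal distance between bay and front below 0.015 m and x of case_mid in the frame of bay between -0.02 and 0.02 m and y of case_mid in the frame of bay between -0.012 and 0.012 m and height (world z) of case_mid between 0.052 and 0.06 m and angle between case_mid's own z axis and vertical below 0.1 rad and angle between the x axis of case_mid and the x axis of bay, either way round below 0.2 rad); the robot touches nothing.
It fails at once if the jar, spool or tin is knocked over (leans over 0.5 rad) (angle between any of jar_mid, spool_mid, tin_mid's own z axis and vertical above 0.5 rad).
It fails at once if the jar, spool or tin drops off the carousel (below the disc's top) (height (world z) of jar_mid below 0.05 m or height (world z) of spool_mid below 0.04 m or height (world z) of tin_mid below 0.036 m).
It fails at once if the float is moved over 40 mm (distance of float_mid from where it was at the start of the episode above 0.04 m).
It fails at once if the case is dropped on the carousel (let go more than 25 mm above its place) (horizontal distance between case_mid and bay below 0.06 m and height (world z) of case_mid above 0.081 m and contact force between case and the fingers below 0.05 N).
It also fails if it takes over 72 s, if anything falls off the work surface, if the arm or the gripper's body presses on something with over 40 N, if the wrist force passes 120 N, or if a joint passes its speed limit or range.

ROBOT

A 6-joint arm with a two-finger parallel gripper is mounted at the origin on the work surface. World frame = base frame: x ahead of the robot, y to its left, z up, the work surface at z = 0. Lengths are in mm, angles in rad, forces in N, time in s.
With the tool pointing down it reaches from about 350 to 775 mm from the base axis. Payload 5.5 kg.
Tool frame: the origin (TCP) lies where the fingers leave the gripper's body, on its centre line; the fingertips stand 73 mm ahead of it and the grasp point (between the pads) lies 54 mm ahead of it (bot.grasp_offset is the distance from the TCP to the grasp point, in mm); z points along the fingers, y is the direction in which the jaws open and shut (so a half turn about z gives the same grasp; the last joint's range is limited). The gripper opens to 85 mm and grips with 20 to 120 N. Pads are 22 mm wide; open, the fingers measure 114 mm over their backs; the gripper's body (76 mm by 85 mm) begins 54 mm behind the grasp point. The pads swing forward as they close: fully open they stand 13 mm farther back than shut.
Start: joints at [-1.267, 0.313, 0.046, 1.304, 0, 1.431], TCP at [246.89, -519.335, 303.923] pointing down, gripper open.
Joint ranges: [-2.76, 2.76], [-0.86, 1.69], [-1.03, 1.26], [-2.2, 2.34], [-1.47, 1.5], [-3.14, 3.14]. Speed limits (rad/s): [2.57, 2.57, 3.14, 3.14, 3.14, 3.14].

INTERFACE

Orientations are given as a rotation vector (axis times angle).
In Python, from station import bot, imaging, order, models gives the robot as it stands.
- The arm moves only by the tool servo_tool, never from a script. Its argument "commands" is a list of rows, each a list of 5 numbers: the shift along the tool's x, y, z each as a share of 0.5 m, from -1 to 1, then the turn about the tool's z as a share of pi rad, from -1 to 1, then the closure, from 0 (fully open) to 1 (shut). In form: [[tx, ty, tz, spin, gripper], ...]. A call has exactly 5 rows; each row is the pose to reach, as a shift and turn from the pose commanded when the call began, along the tool's axes at that moment, turning the shorter way round; what a row does not reach only later rows make up. A row lasts 1/8 s, in which the tool goes at most 62.5 mm and 10.7 degrees, less where a joint would pass 70% of its speed; a pose out of reach is approached as far as the arm can. A call with a number of a shift or a turn outside -1 to 1 is refused whole. A call with a gripper value outside its range is refused whole. The fingers move at their own pace and stop on an object; "force" is the grip in N (left out, the last holds). Time passes only in rows, so rows that repeat a pose let the fingers close, or fill a call up. It gives the time, the measured TCP pose, the force and the opening at its end, in the units of the state.
- bot.state(): the state, without advancing time (a new reading comes with each control period).
- imaging.camera(name): name is "scene" or "top" or "wrist"; returns a dict with "color" (420x560x3 uint8, red, green, blue), "fovy" (degrees; the focal length in pixels is half the picture's height over the tangent of half this angle, whatever the lens; pixels are square), "cx", "cy" (the principal point, pixels), "world_from_camera" (4x4, takes a point from camera to world coordinates). Camera axes: x right, y down, z forward; pixel columns grow to the right and rows downward; lengths in mm; the calibration is good to about 2 mm. The wrist camera is an equidistant fisheye: a pixel r from the principal point sees the ray r / f radians off the axis. A picture is of the moment at which its call begins. There is no depth.
- order.job_done(): hands the job in, once; it reports no verdict.
Trained networks look in a picture, given as the dict that the camera call returned (one of the last four; its "shot" number tells which), for a name from the list of things; names that differ only in an ending like _2 or _b are one class to them, and where a whole thing is asked for, a point or a joint stands for the part that bears it (a point fixed in the world has none). Each returns a list of dicts, best first, with "confidence" (0 to 1); they miss things now and then, are a little off and sometimes report something else, mostly with a low value. They report only what shows in the picture. A call takes as long as a camera call. They do not tell look-alikes from the thing itself.
- models.silhouettes(thing, picture): "mask" (420x560 bool, what is visible of it) and "centre" ([column, row] in pixels, amid what is visible of it).
The state is a dict: "time": time; "q": joint angles; "qvel": joint speeds; "joint_efforts": joint torques, N m; "ee_pos": TCP position; "tcp_rot": TCP orientation; "wrist_force": force on the tool from outside, world axes, zero at the start; "wrist_torque": the same for the moment, N m; "gripper_width": finger opening in mm.
Only numpy, scipy, OpenCV 4.12 (cv2) and the standard library are available. Lean on these libraries where they do the work, as an engineer would, in place of code of your own. Each camera call takes 0.05 s, during which the arm holds its last target. There are 200 camera calls.

## Working session

There is one attempt and no reset: what is moved stays moved. The work goes in short steps, Python scripts to look and compute and a tool call to move; the robot and the scene stay as the last step left them, time stands still between calls to the robot, and variables do not carry over. Pictures are saved under pics/ and viewed, about 8 in all and at most 12, crops included, and the job is handed in when it is done.

Besides the shell and the picture viewer there is one more tool, called after "Emit:" as name(argument=value, ...), one argument or row to a line, values as JSON. servo_tool: Moves the arm, as the interface text tells. Its arguments: {"type":"object","properties":{"commands":{"type":"array","items":{"type":"array","items":{"type":"number","minimum":-1,"maximum":1}}},"force":{"type":"number"}},"required":["commands"]}

```bash
ls; mkdir -p pics
cat > h.py <<'E'
import numpy as np, cv2
from station import bot, imaging, order, models
def ray(p,uv):
    f=p["color"].shape[0]/2/np.tan(np.radians(p["fovy"])/2)
    d=np.array([(uv[0]-p["cx"])/f,(uv[1]-p["cy"])/f]); 
    if p.get("name")=="wrist":
        r=np.hypot(*d); s=np.sin(r)/r if r>1e-9 else 1; v=np.array([d[0]*s,d[1]*s,np.cos(r)])
    else: v=np.array([*d,1.])
    T=np.array(p["world_from_camera"]); return T[:3,3],T[:3,:3]@v
def atz(p,uv,z):
    o,v=ray(p,uv); return (o+v*(z-o[2])/v[2])[:2]
def proj(p,X):
    T=np.array(p["world_from_camera"]); c=T[:3,:3].T@(np.array(X,float)-T[:3,3])
    f=p["color"].shape[0]/2/np.tan(np.radians(p["fovy"])/2)
    if p.get("name")=="wrist":
        r=np.hypot(c[0],c[1]); t=np.arctan2(r,c[2]); return np.array([p["cx"]+f*t*c[0]/r,p["cy"]+f*t*c[1]/r])
    return np.array([p["cx"]+f*c[0]/c[2],p["cy"]+f*c[1]/c[2]])
def cam(n):
    p=imaging.camera(n); p["name"]=n; return p
def save(fn,img): cv2.imwrite("pics/"+fn,cv2.cvtColor(img,cv2.COLOR_RGB2BGR))
E
cat > a.py <<'E'
from h import *
t=cam("top"); s=cam("scene")
print(np.round(t["world_from_camera"],3).tolist(),t["fovy"],np.round(s["world_from_camera"],3).tolist())
save("top0.png",cv2.resize(t["color"],(800,600))); save("scene0.png",cv2.resize(s["color"],(800,600)))
for p in (t,s):
  for n in "hub peg bay case_mid float_mid jar_mid spool_mid tin_mid lip front".split():
    try:
      for d in models.silhouettes(n,p): 
        r=cv2.minAreaRect(np.argwhere(d["mask"])[:,::-1].astype(np.float32))
        print(p["name"],n,round(d["confidence"],2),np.round(d["centre"]),d["mask"].sum(),np.round(r[0]),np.round(r[1]),round(r[2]))
    except Exception as e: print(n,e)
E
python3 a.py
```

```text
pics
[[-0.015, -0.993, 0.114, 472.146], [-1.0, 0.016, 0.006, 76.743], [-0.008, -0.114, -0.993, 1034.101], [0.0, 0.0, 0.0, 1.0]] 51.934035416879865 [[0.2, 0.682, -0.704, 1335.647], [0.98, -0.131, 0.152, -111.583], [0.011, -0.72, -0.694, 870.994], [0.0, 0.0, 0.0, 1.0]]
top hub 0.7 [408. 291.] 312 [405. 289.] [22. 21.] 34
top hub 0.2 [224. 218.] 4653 [228. 227.] [102.  66.] 90
top peg 0.6 [398. 216.] 10601 [395. 223.] [129. 125.] 45
top bay 0.79 [396. 219.] 10851 [396. 223.] [129. 126.] 45
top case_mid 0.8 [246. 154.] 551 [247. 152.] [36. 16.] 63
top case_mid 0.76 [240. 237.] 1390 [242. 236.] [55. 24.] 90
top case_mid 0.75 [408. 292.] 325 [405. 289.] [22. 21.] 34
top case_mid 0.73 [153. 236.] 2113 [152. 236.] [68. 32.] 88
top case_mid 0.27 [428. 236.] 701 [428. 234.] [25. 33.] 76
top float_mid 0.77 [210. 237.] 663 [210. 239.] [46. 19.] 90
top float_mid 0.68 [242. 237.] 1351 [242. 236.] [55. 24.] 90
top float_mid 0.38 [406. 290.] 329 [405. 289.] [22. 22.] 34
top jar_mid 0.73 [429. 237.] 737 [428. 234.] [26. 33.] 90
top spool_mid 0.63 [387. 247.] 744 [386. 249.] [28. 31.] 90
top tin_mid 0
[... 335 characters left out ...]
.36 [171. 201.] 34 [172. 201.] [4. 8.] 90
scene peg 0.85 [180. 259.] 7620 [183. 249.] [125.  99.] 8
scene bay 0.82 [180. 252.] 7641 [184. 249.] [124. 101.] 9
scene case_mid 0.68 [341. 286.] 614 [343. 285.] [39. 17.] 43
scene case_mid 0.66 [404. 212.] 1418 [405. 211.] [60. 28.] 57
scene case_mid 0.6 [322. 192.] 844 [324. 191.] [42. 22.] 70
scene float_mid 0.95 [351. 182.] 391 [348. 183.] [30. 17.] 90
scene jar_mid 0.93 [154. 228.] 805 [154. 227.] [36. 26.] 79
scene jar_mid 0.6 [196. 212.] 709 [194. 215.] [31. 26.] 81
scene spool_mid 0.95 [194. 213.] 637 [195. 215.] [30. 24.] 85
scene tin_mid 0.78 [210. 247.] 701 [211. 243.] [30. 28.] 90
scene lip 0.78 [342. 218.] 4836 [340. 211.] [96. 76.] 82
```

View pics/top0.png

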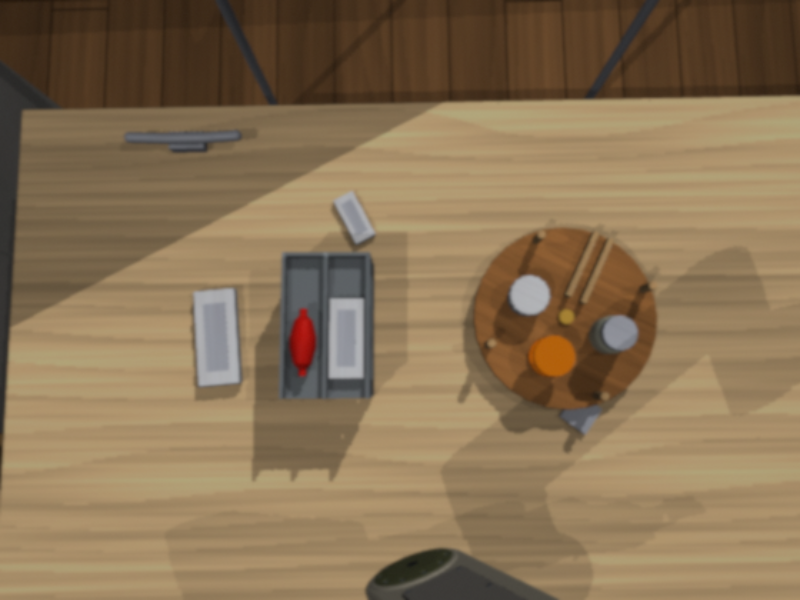

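View pics/scene0.png

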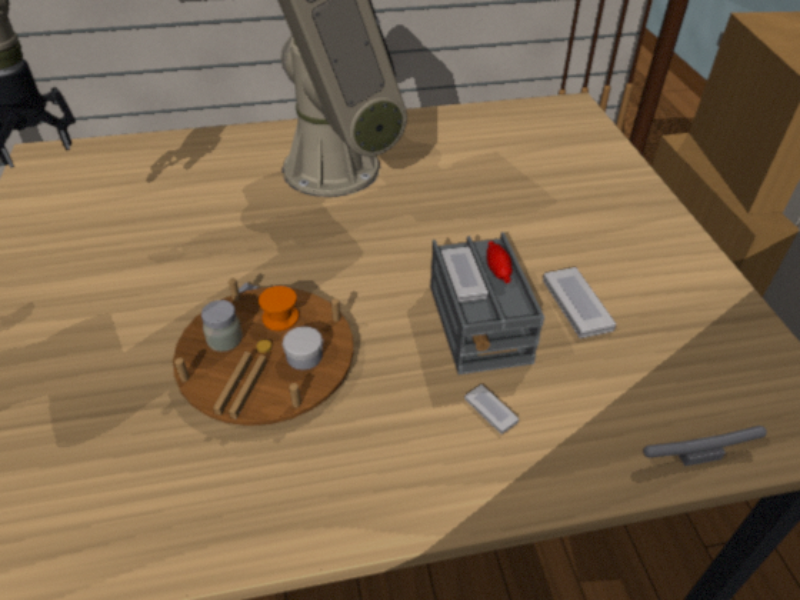

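The top view shows three lure cases (in 800×600 pixels): large on the table at (216,337), small on the table at (354,218), and middle-sized in the tray's right lane at (346,338). The middle-sized one fits the description, both by size and because it lies in a lane. The carousel hub is at (567,317), its bay points up and right, and the pointer is at about (582,420). I'll confirm in an enlarged crop.

```bash
cat > b.py <<'E'
from h import *
t=cam("top"); c=t["color"]
a=cv2.resize(c[155:305,325:465],None,fx=4,fy=4,interpolation=cv2.INTER_CUBIC)
b=cv2.resize(c[170:290,192:272],None,fx=3,fy=3,interpolation=cv2.INTER_CUBIC)
im=np.zeros((600,800,3),np.uint8); im[:,:560]=a; im[:360,560:]=b; save("crop1.png",im)
P=lambda u,v,z: np.round(atz(t,(u*.7,v*.7),z),1)
print("pegs",[P(*q,75) for q in ((541,235),(647,287),(604,397),(491,343))])
print("rails",[P(*q,48) for q in ((599,230),(613,239),(571,294),(585,301))])
print("case",[P(*q,116) for q in ((329,298),(363,298),(363,379),(329,379))], "lip",[P(*q,100) for q in ((282,397),(372,397))])
print("pointer tip",P(584,436,22))
print(bot.state())
E
python3 b.py
```

```text
pegs [array([ 690.5, -136.5]), array([ 604.6, -299. ]), array([ 435.1, -222.9]), array([520.7, -52. ])]
rails [array([ 703.4, -237.2]), array([ 688.1, -259.2]), array([ 598.9, -186.8]), array([ 587.2, -208.8])]
case [array([589.9, 194.7]), array([589.1, 143.6]), array([468.2, 144.4]), array([469. , 194.8])] lip [array([443.1, 267.6]), array([441.1, 132.3])]
pointer tip [ 371.3 -204.1]
{'time': 1.15, 'q': array([-1.26656953e+00,  3.13179542e-01,  4.60762345e-02,  1.30357878e+00,
        2.28905011e-05,  1.43119861e+00]), 'qvel': array([-5.43439529e-04,  1.44516783e-03,  8.22624072e-05, -3.38062900e-04,
       -6.73124445e-04, -6.51830787e-04]), 'joint_efforts': array([ 9.99543699e-04, -4.80482483e+01,  2.98813802e+01,  4.84831271e-04,
       -9.15981445e-05, -5.52794546e-06]), 'ee_pos': array([ 246.90962159, -519.32280286,  303.92509555]), 'tcp_rot': array([3.06444641e+00, 6.91425416e-01, 5.05872136e-05]), 'wrist_force': array([-0.66596635,  0.32597386, -1.4338541 ]), 'wrist_torque': array([0.002813  , 0.01142197, 0.03617134]), 'gripper_width': 85.46927240838203}
```

View pics/crop1.png

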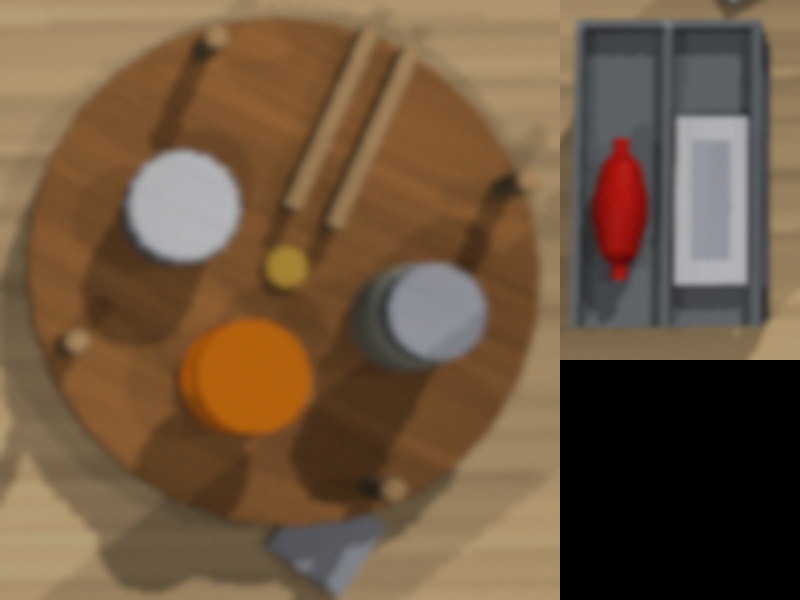

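The crop confirms the middle-sized case in the tray's right lane (the float is in the left one). The bay points to about -26°, and the pointer tip sits at crop (332,597).

```bash
cat >> h.py <<'E'
from scipy.spatial.transform import Rotation as R
def rows(wps,base=None):
    """wps: (x,y,z,yaw_deg,grip) world -> rows; base=(xyz,yaw_deg) commanded pose"""
    s=bot.state(); b,y0=base or (s["ee_pos"],yaw())
    Rm=R.from_euler("z",y0,degrees=True).as_matrix()@np.diag([1,-1,-1])
    for w in wps:
        d=Rm.T@(np.array(w[:3])-b)/500; sp=-(((w[3]-y0)+180)%360-180)/180
        print([round(float(v),4) for v in d]+[round(float(sp),4),w[4]])
def yaw():
    x=R.from_rotvec(bot.state()["tcp_rot"]).as_matrix()[:,0]; return np.degrees(np.arctan2(x[1],x[0]))
E
python3 - <<'E'
from h import *
t=cam("top"); Q=lambda u,v,z: atz(t,(325+u/4,155+v/4),z)
pg=np.array([Q(*q,75) for q in ((215,37),(522,183),(394,490),(75,342))])
rm=[np.mean([Q(368,33,48),Q(408,50,48)],0),np.mean([Q(292,208,48),Q(335,226,48)],0)]
tip=Q(332,596,22)
hub=pg.mean(0); print(pg.round(1),hub,np.hypot(*(pg-hub).T),np.degrees(np.arctan2(*(pg-hub).T[::-1])))
d=rm[0]-rm[1];print("bay",np.degrees(np.arctan2(d[1],d[0])),np.hypot(*d),rm)
print("pointer",tip,np.degrees(np.arctan2(*(tip-hub)[::-1])),np.hypot(*(tip-hub)))
for n,z in(("jar_mid",98),("spool_mid",78),("tin_mid",70)):
  c=models.silhouettes(n,t); print(n,[ (atz(t,k["centre"],z)-hub).round() for k in c])
print(yaw()); rows([(340,-470,304,75,1),(440,-420,304,75,1),(632,-293,304,130,1)])
E
```

```text
[[ 691.1 -136.6]
 [ 604.9 -304.9]
 [ 435.9 -224.5]
 [ 519.8  -52.1]] [ 562.90376271 -179.52210209] [135.15643117 132.17445328 134.73358612 134.53223025] [  18.5045709   -71.48713671 -160.4930653   108.70158419]
bay -25.197552059002664 112.82496416970677 [array([ 692.89332513, -242.93645657]), array([ 590.80419302, -194.90228493])]
pointer [ 374.08358871 -202.4233784 ] -173.0845914912437 190.2039078615649
jar_mid [array([-32., -55.])]
spool_mid [array([-63.,  37.])]
tin_mid [array([35., 66.])]
25.426669404876982
[0.2106, -0.0092, -0.0002, -0.2754, 1]
[0.4341, -0.0136, -0.0002, -0.2754, 1]
[0.89, -0.0781, -0.0002, -0.581, 1]
```

Emit:
servo_tool(
  commands=[
    [0,0,0,-0.056,1],
    [0,0,0,-0.112,1],
    [0,0,0,-0.168,1],
    [0,0,0,-0.224,1],
    [0,0,0,-0.28,1],
  ],
)

```text
time: 1.98
ee_pos: [246.9, -519.3, 303.9]
tcp_rot: [2.473, 1.938, -0.0]
wrist_force: [-0.0, -1.0, -0.3]
gripper_width: -0.0
```

Run:
```python
from h import *
print(yaw(),bot.state()["q"].round(2)); rows([(440,-410,304,128,1)])
rows([(632.4,-295.2,250,180,1)],base=(np.array([440,-410,304.]),128))
```

```text
76.16042493978114 [-1.27  0.31  0.05  1.3  -0.    0.55]
[0.3047, 0.3227, -0.0002, -0.288, 1]
[-0.056, 0.4446, 0.108, -0.2889, 1]
```

Emit:
servo_tool(
  commands=[
    [0.061,0.064,0,-0.057,1],
    [0.122,0.128,0,-0.114,1],
    [0.183,0.192,0,-0.171,1],
    [0.244,0.256,0,-0.228,1],
    [0.305,0.323,0,-0.288,1],
  ],
)

```text
time: 2.6
ee_pos: [442.0, -410.3, 304.0]
tcp_rot: [1.378, 2.823, -0.0]
wrist_force: [0.9, 0.9, -0.5]
gripper_width: 0.0
```

Emit:
servo_tool(
  commands=[
    [-0.011,0.09,0,-0.057,1],
    [-0.022,0.18,0,-0.114,1],
    [-0.034,0.27,0.03,-0.171,1],
    [-0.045,0.36,0.07,-0.228,1],
    [-0.056,0.445,0.108,-0.289,1],
  ],
)

```text
time: 3.22
ee_pos: [635.5, -296.5, 249.3]
tcp_rot: [0.007, 3.141, -0.0]
wrist_force: [-0.6, -1.3, 0.6]
gripper_width: -0.2
```

Run:
```python
from h import *
print(yaw(),bot.state()["ee_pos"].round(1),bot.state()["q"].round(2))
H=np.array([562.9,-179.5]); f=lambda a,z:(*(H+135*np.array([np.cos(np.radians(a)),np.sin(np.radians(a))])),z,180,1)
rows([f(-59,122)])
b=(np.array(f(-59,122)[:3]),180)
for k in range(5):
  print(k); A=[-59-6*(5*k+j) for j in range(6)]; rows([f(a,122) for a in A[1:]],base=(np.array(f(A[0],122)[:3]),180))
```

```text
179.7580165416861 [ 635.5 -296.5  249.3] [-0.55  0.58  0.33  1.32 -0.   -0.55]
[0.0062, 0.0024, 0.2546, -0.0013, 1]
0
[0.025, -0.0133, 0.0, 0.0, 1]
[0.0512, -0.0239, 0.0, 0.0, 1]
[0.0783, -0.0316, 0.0, 0.0, 1]
[0.1062, -0.0366, 0.0, 0.0, 1]
[0.1343, -0.0385, 0.0, 0.0, 1]
1
[0.0282, 0.001, 0.0, 0.0, 1]
[0.0562, 0.0049, 0.0, 0.0, 1]
[0.0837, 0.0118, 0.0, 0.0, 1]
[0.1102, 0.0214, 0.0, 0.0, 1]
[0.1356, 0.0338, 0.0, 0.0, 1]
2
[0.024, 0.015, 0.0, 0.0, 1]
[0.0462, 0.0324, 0.0, 0.0, 1]
[0.0666, 0.052, 0.0, 0.0, 1]
[0.0847, 0.0737, 0.0, 0.0, 1]
[0.1005, 0.0971, 0.0, 0.0, 1]
3
[0.0133, 0.025, 0.0, 0.0, 1]
[0.0239, 0.0512, 0.0, 0.0, 1]
[0.0316, 0.0783, 0.0, 0.0, 1]
[0.0366, 0.1062, 0.0, 0.0, 1]
[0.0385, 0.1343, 0.0, 0.0, 1]
4
[-0.001, 0.0282, 0.0, 0.0, 1]
[-0.0049, 0.0562, 0.0, 0.0, 1]
[-0.0118, 0.0837, 0.0, 0.0, 1]
[-0.0214, 0.1102, 0.0, 0.0, 1]
[-0.0338, 0.1356, 0.0, 0.0, 1]
```

Emit:
servo_tool(
  commands=[
    [0.006,0.002,0.06,0,1],
    [0.006,0.002,0.13,0,1],
    [0.006,0.002,0.2,0,1],
    [0.006,0.002,0.255,0,1],
    [0.006,0.002,0.255,0,1],
  ],
)

```text
time: 3.85
ee_pos: [629.6, -295.4, 119.4]
tcp_rot: [-0.017, -3.137, -0.005]
wrist_force: [-0.0, 0.3, 0.8]
gripper_width: 0.2
```

Emit:
servo_tool(
  commands=[
    [0.025,-0.013,0,0,1],
    [0.051,-0.024,0,0,1],
    [0.078,-0.032,0,0,1],
    [0.106,-0.037,0,0,1],
    [0.134,-0.039,0,0,1],
  ],
)

```text
time: 4.47
ee_pos: [562.9, -315.5, 122.9]
tcp_rot: [0.017, 3.141, -0.001]
wrist_force: [1.3, 0.6, 0.7]
gripper_width: -0.0
```

Emit:
servo_tool(
  commands=[
    [0.028,0.001,0,0,1],
    [0.056,0.005,0,0,1],
    [0.084,0.012,0,0,1],
    [0.11,0.021,0,0,1],
    [0.136,0.034,0,0,1],
  ],
)

```text
time: 5.1
ee_pos: [495.3, -297.3, 122.4]
tcp_rot: [0.017, 3.141, -0.001]
wrist_force: [1.8, -0.1, 1.1]
gripper_width: 0.3
```

Emit:
servo_tool(
  commands=[
    [0.024,0.015,0,0,1],
    [0.046,0.032,0,0,1],
    [0.067,0.052,0,0,1],
    [0.085,0.074,0,0,1],
    [0.1,0.097,0,0,1],
  ],
)

```text
time: 5.72
ee_pos: [445.8, -247.9, 122.4]
tcp_rot: [-0.017, -3.141, 0.001]
wrist_force: [0.5, -0.7, 0.8]
gripper_width: 0.0
```

Run:
```python
from h import *
s=bot.state();print(s["ee_pos"].round(1),yaw(),np.degrees(np.arctan2(*(s["ee_pos"][:2]-[562.9,-179.5])[::-1])))
t=cam("top"); save("top2.png",cv2.resize(t["color"][140:320,310:470],None,fx=3.3,fy=3.3,interpolation=cv2.INTER_CUBIC))
```

```text
[ 445.8 -247.9  122.4] 179.3822926780816 -149.70069922786237
```

View pics/top2.png

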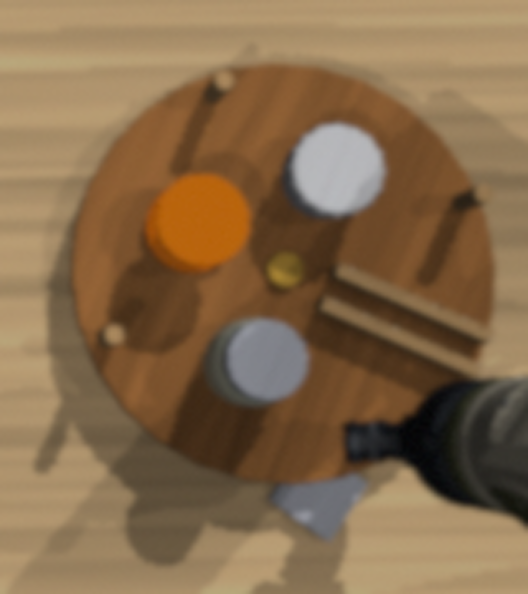

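The disc is turning as planned: the rails at (330,285)-(485,357) in this crop point to about -115°, and jar, tin and spool are standing. I'll measure the offset between finger and peg.

Run:
```python
from h import *
t=cam("top"); Q=lambda u,v,z: atz(t,(310+u/3.3,140+v/3.3),z)
H=np.array([562.9,-179.5])
for q in((224,82),(481,197),(114,335)):
  d=Q(*q,75)-H; print(np.hypot(*d),np.degrees(np.arctan2(d[1],d[0])))
s=bot.state();print(s["ee_pos"].round(1))
f=lambda a,z:(*(H+135*np.array([np.cos(np.radians(a)),np.sin(np.radians(a))])),z,180,1)
for A in ([-149,-155,-161,-167,-173,-179],[-179,-185,-190,-194,-197,-200]):
  rows([f(a,122) for a in A[1:]],base=(np.array(f(A[0],122)[:3]),180));print()
```

```text
134.53689921974598 19.495223805806027
133.64683827635596 -70.62243008509188
133.66352127830376 109.86112902178812
[ 445.1 -246.9  122.1]
[0.0133, 0.025, 0.0, 0.0, 1]
[0.0239, 0.0512, 0.0, 0.0, 1]
[0.0316, 0.0783, 0.0, 0.0, 1]
[0.0366, 0.1062, 0.0, 0.0, 1]
[0.0385, 0.1343, 0.0, 0.0, 1]

[-0.001, 0.0282, 0.0, 0.0, 1]
[-0.0041, 0.0516, 0.0, 0.0, 1]
[-0.008, 0.07, 0.0, 0.0, 1]
[-0.0118, 0.0837, 0.0, 0.0, 1]
[-0.0162, 0.0971, 0.0, 0.0, 1]
```

Emit:
servo_tool(
  commands=[
    [0.013,0.025,0,0,1],
    [0.024,0.051,0,0,1],
    [0.032,0.078,0,0,1],
    [0.037,0.106,0,0,1],
    [0.039,0.134,0,0,1],
  ],
)

```text
time: 6.45
ee_pos: [427.8, -180.2, 122.4]
tcp_rot: [0.016, 3.141, -0.0]
wrist_force: [1.4, -0.7, -0.3]
gripper_width: 0.2
```

Emit:
servo_tool(
  commands=[
    [-0.001,0.028,0,0,1],
    [-0.004,0.052,0,0,1],
    [-0.008,0.07,0,0,1],
    [-0.012,0.084,0,0,1],
    [-0.016,0.097,0,0,1],
  ],
)

```text
time: 7.08
ee_pos: [436.6, -132.5, 122.3]
tcp_rot: [-0.017, -3.141, 0.0]
wrist_force: [0.8, -1.0, 0.2]
gripper_width: -0.1
```

Run:
```python
from h import *
s=bot.state();print(s["ee_pos"].round(1),yaw(),np.degrees(np.arctan2(*(s["ee_pos"][:2]-[562.9,-179.5])[::-1])))
t=cam("top"); save("top3.png",cv2.resize(t["color"][140:320,310:470],None,fx=3.3,fy=3.3,interpolation=cv2.INTER_CUBIC))
```

```text
[ 436.6 -132.5  122.3] 179.39037856556394 159.58403179614362
```

View pics/top3.png

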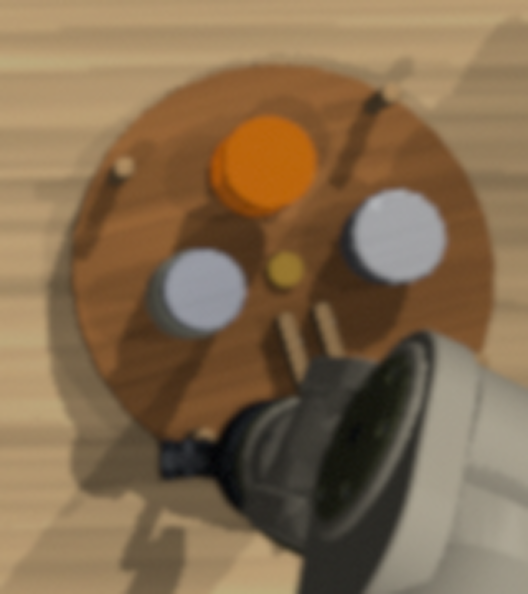

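Run:
```python
from h import *
t=cam("top"); Q=lambda u,v,z: atz(t,(310+u/3.3,140+v/3.3),z)
H=np.array([562.9,-179.5])
for q in((123,167),(388,95),(205,436)):
  d=Q(*q,75)-H; print(np.hypot(*d),np.degrees(np.arctan2(d[1],d[0])))
```

```text
134.9262284492654 59.291953845732685
133.77941298851434 -29.982161330148365
132.00437031969685 149.4037740004929
```

Emit:
servo_tool(
  commands=[
    [-0.003,0.008,0,0,1],
    [-0.006,0.016,0,0,1],
    [-0.01,0.024,0,0,1],
    [-0.014,0.032,0,0,1],
    [-0.014,0.032,0,0,1],
  ],
)

```text
time: 7.8
ee_pos: [443.7, -116.5, 122.4]
tcp_rot: [0.016, 3.141, 0.0]
wrist_force: [0.5, 0.0, -0.7]
gripper_width: 0.0
```

Emit:
servo_tool(
  commands=[
    [0.005,-0.01,0,0,1],
    [0.005,-0.01,-0.06,0,1],
    [0.005,-0.01,-0.15,0,1],
    [0,0.1,-0.2,0,1],
    [0,0.22,-0.25,0,1],
  ],
)

```text
time: 8.43
ee_pos: [445.1, -9.1, 247.7]
tcp_rot: [0.022, 3.14, -0.0]
wrist_force: [0.4, 0.5, 0.2]
gripper_width: -0.1
```

Run:
```python
from h import *
s=bot.state();print(s["ee_pos"].round(1),yaw())
t=cam("top"); save("top4.png",cv2.resize(t["color"][140:320,230:470],None,fx=3.3,fy=3.3,interpolation=cv2.INTER_CUBIC))
```

```text
[445.1  -9.1 247.7] 179.20642782811007
```

View pics/top4.png

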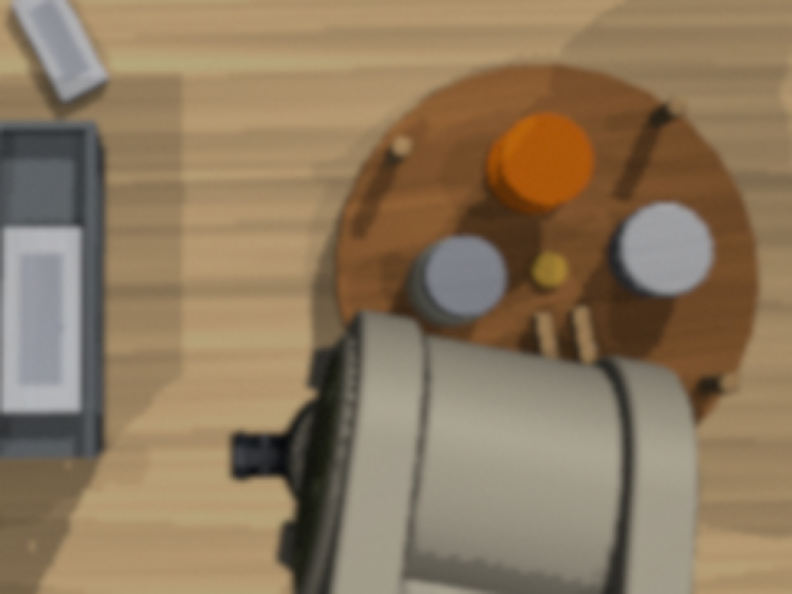

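Emit:
servo_tool(
  commands=[
    [-0.08,0.08,0,0,1],
    [-0.16,0.16,0,0,1],
    [-0.24,0.24,0,0,1],
    [-0.32,0.32,0,0,1],
    [-0.354,0.357,0,0,1],
  ],
)

```text
time: 9.1
ee_pos: [625.3, 169.1, 245.5]
tcp_rot: [0.014, 3.141, 0.0]
wrist_force: [-0.5, -0.5, -0.0]
gripper_width: -0.2
```

Run:
```python
from h import *
s=bot.state();print(s["ee_pos"].round(1),yaw(),s["q"].round(2))
t=cam("top"); w=cam("wrist")
im=np.zeros((594,800,3),np.uint8); im[:,:528]=cv2.resize(t["color"][140:320,310:470],None,fx=3.3,fy=3.3,interpolation=cv2.INTER_CUBIC)
im[:396,528:792]=cv2.resize(t["color"][170:302,192:280],None,fx=3,fy=3,interpolation=cv2.INTER_CUBIC); save("top5.png",im)
cv2.imwrite("pics/w5.png",w["color"][:,:,::-1])
```

```text
[625.3 169.1 245.5] 179.48637222948793 [0.14 0.48 0.14 1.24 0.   0.15]
```

View pics/top5.png

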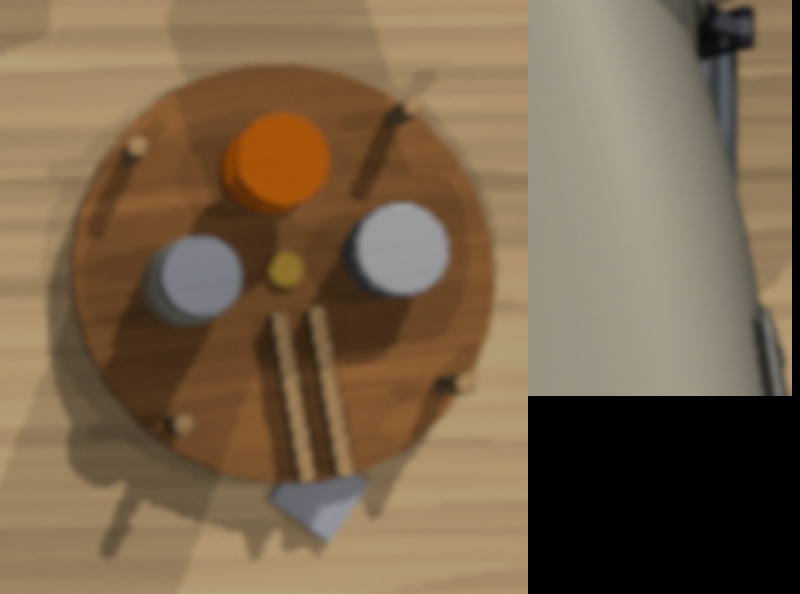

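The bay sits at the pointer in this crop: rails (280,317)/(317,311) to (307,478)/(345,470), pointer tip (325,541), everything standing. Next I'll put numbers on it.

Run:
```python
from h import *
t=cam("top"); Q=lambda u,v,z: atz(t,(310+u/3.3,140+v/3.3),z)
pg=np.array([Q(*q,75) for q in((136,148),(413,106),(466,381),(181,425))]); H=pg.mean(0);print("hub",H)
d=pg-H;print(np.hypot(*d.T),np.degrees(np.arctan2(d[:,1],d[:,0]))%90)
r=Q(326,474,48)-Q(298,314,48);print("rail",np.degrees(np.arctan2(r[1],r[0])), (Q(326,474,48)+Q(298,314,48))/2)
for z in(10,20):
  p=Q(325,541,z)-H;m=Q(318.5,487,z); pm=Q(325,541,z)-m
  print("pointer",np.hypot(*p),np.degrees(np.arctan2(p[1],p[0])),np.degrees(np.arctan2(pm[1],pm[0])))
w=cam("wrist")
for c in models.silhouettes("case_mid",w):
  cn,_=cv2.findContours(c["mask"].astype(np.uint8),0,2); k=max(cn,key=cv2.contourArea)
  X=np.array([atz(w,q,116) for q in k[:,0]],np.float32); rr=cv2.minAreaRect(X); print(c["confidence"],np.round(rr[0],1),np.round(rr[1],1),rr[2],X.min(0),X.max(0))
for n in("lip","float_mid"):
  for c in models.silhouettes(n,w): print(n,c["confidence"],c["centre"])
```

```text
hub [ 563.8891478  -180.10635205]
[134.40391936 135.31127126 134.79983558 135.81351199] [52.99115305 52.2186359  53.20214728 52.05483436]
rail -172.68976558626335 [ 476.50815051 -192.156027  ]
pointer 192.71269243812208 -172.0179645362902 -175.7668231184534
pointer 191.38757714370476 -172.7987919319216 -175.76682311845357
0.8 [533.  167.4] [ 53.2 113.6] 89.15369415283203 [476.15317 140.00534] [589.8908 194.1424]
0.7 [546.5 315.7] [108.2  55.4] 4.729927062988281 [491.58344 285.27292] [600.44934 345.94504]
lip 0.79 [345.7, 184.3]
lip 0.48 [41.0, 156.0]
float_mid 0.67 [386.8, 72.8]
```

View pics/w5.png

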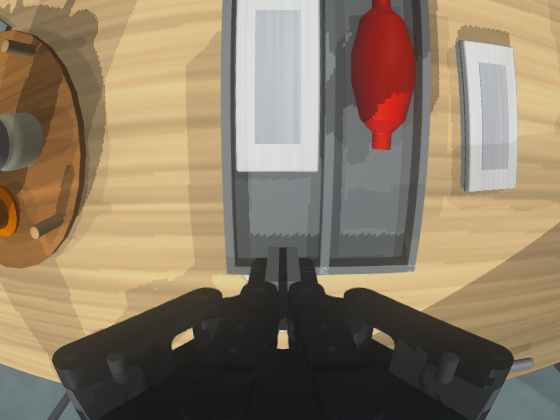

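Run:
```python
from h import *
w=cam("wrist")
print("rearwall top in",atz(w,(285,262),115),"case rear L/R",atz(w,(237,171),116),atz(w,(319,171),116),"lane",atz(w,(231,200),115),atz(w,(322,200),115), bot.state()["ee_pos"])
print("tip proj",proj(w,[625.3,169,172.5]))
```

```text
rearwall top in [648.27489401 166.85957029] case rear L/R [585.43978231 137.23797162] [586.0851736  188.78571656] lane [604.41178125 132.37188275] [605.10084603 191.08777732] [622.96674037 166.32912983 246.78268603]
tip proj [289.727795  267.9381046]
```

Emit:
servo_tool(
  commands=[
    [0.01,-0.001,0.02,0,1],
    [0.01,-0.001,0.06,0,1],
    [0.01,-0.001,0.09,0,1],
    [0.01,-0.001,0.12,0,1],
    [0.01,-0.001,0.133,0,1],
  ],
)

```text
time: 10.12
ee_pos: [618.0, 166.8, 178.5]
tcp_rot: [-0.017, -3.14, 0.001]
wrist_force: [0.3, -0.6, -0.6]
gripper_width: -0.1
```

Emit:
servo_tool(
  commands=[
    [0.024,0,0,0,1],
    [0.048,0,0,0,1],
    [0.072,0,0,0,1],
    [0.096,0,0,0,1],
    [0.116,0,0,0,1],
  ],
)

```text
time: 10.75
ee_pos: [560.2, 167.7, 180.6]
tcp_rot: [0.016, 3.14, 0.0]
wrist_force: [1.8, 0.8, 1.2]
gripper_width: -0.3
```

Emit:
servo_tool(
  commands=[
    [0.012,0,0,0,1],
    [0.024,0,0,0,1],
    [0.036,0,0,0,1],
    [0.046,0,0,0,1],
    [0.046,0,0,0,1],
  ],
)

```text
time: 11.38
ee_pos: [536.7, 167.8, 179.6]
tcp_rot: [-0.016, -3.14, 0.0]
wrist_force: [0.6, -0.2, 0.5]
gripper_width: 0.3
```

```bash
cat > m.py <<'E'
from h import *
print(bot.state()["ee_pos"].round(1),yaw())
for n in ("wrist","top"):
  w=cam(n)
  for c in models.silhouettes("case_mid",w):
    cn,_=cv2.findContours(c["mask"].astype(np.uint8),0,2); k=max(cn,key=cv2.contourArea)
    X=np.array([atz(w,q,116) for q in k[:,0]],np.float32); rr=cv2.minAreaRect(X); print(n,round(c["confidence"],2),np.round(rr[0],1),np.round(rr[1],1),round(rr[2],1),X.min(0).round(),X.max(0).round())
  if n=="wrist": cv2.imwrite("pics/w6.png",w["color"][:,:,::-1])
E
python3 m.py
```

```text
[536.7 167.8 179.6] 179.40127200545052
wrist 0.71 [511.4 294.8] [92.6 48.4] 4.6 [464. 268.] [558. 322.]
wrist 0.58 [469.9 167.9] [ 51.9 109.8] 89.4 [415. 142.] [525. 194.]
top 0.79 [714.4 157.4] [81.9 37. ] 25.7 [674. 126.] [756. 186.]
top 0.58 [ 415.1 -171.9] [49.3 48.5] 55.3 [ 385. -203.] [ 426. -140.]
top 0.57 [533.7 376.5] [143.3  40.6] 5.4 [462. 350.] [605. 402.]
```

View pics/w6.png

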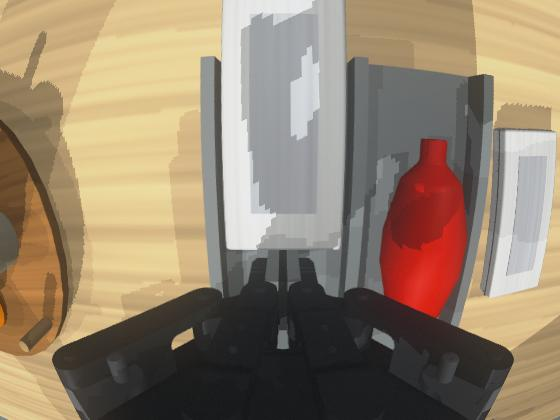

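Emit:
servo_tool(
  commands=[
    [-0.014,0,0,0,1],
    [-0.014,0,-0.06,0,1],
    [-0.014,0,-0.15,0,1],
    [0.08,0,-0.16,0,0.5],
    [0.19,0,-0.16,0,0],
  ],
)

```text
time: 12.2
ee_pos: [443.3, 168.8, 260.8]
tcp_rot: [0.018, 3.139, 0.001]
wrist_force: [-1.0, -0.1, 0.2]
gripper_width: 35.8
```

Emit:
servo_tool(
  commands=[
    [0.12,0,0,0,0],
    [0.18,0,0,0,0],
    [0.18,0,0,0,0],
    [0.18,0,0,0,0],
    [0.18,0,0,0,0],
  ],
)

```text
time: 12.82
ee_pos: [353.9, 169.8, 260.0]
tcp_rot: [0.017, 3.141, 0.0]
wrist_force: [-0.4, 0.3, 1.0]
gripper_width: 85.2
```

```bash
python3 - <<'E'
from h import *
t=cam("top"); save("top6.png",cv2.resize(t["color"][160:310,170:370],None,fx=4,fy=4,interpolation=cv2.INTER_CUBIC))
E
python3 m.py
```

```text
[353.7 169.8 259.9] 179.3573133210604
wrist 0.8 [431.4 168.3] [52.3 65.1] 89.4 [399. 142.] [464. 194.]
wrist 0.56 [420.1 316.9] [36.6 52.9] 3.5 [401. 290.] [438. 344.]
top 0.98 [534.8 362.8] [143.6  65.7] 4.4 [462. 327.] [607. 400.]
top 0.95 [465.4 170.2] [ 51.1 117.6] 89.6 [406. 144.] [524. 195.]
top 0.65 [712.9 156.8] [81.  33.6] 27.2 [674. 126.] [754. 186.]
top 0.55 [551.6 199.3] [140.5 218.3] 89.5 [443. 128.] [660. 270.]
```

View pics/top6.png

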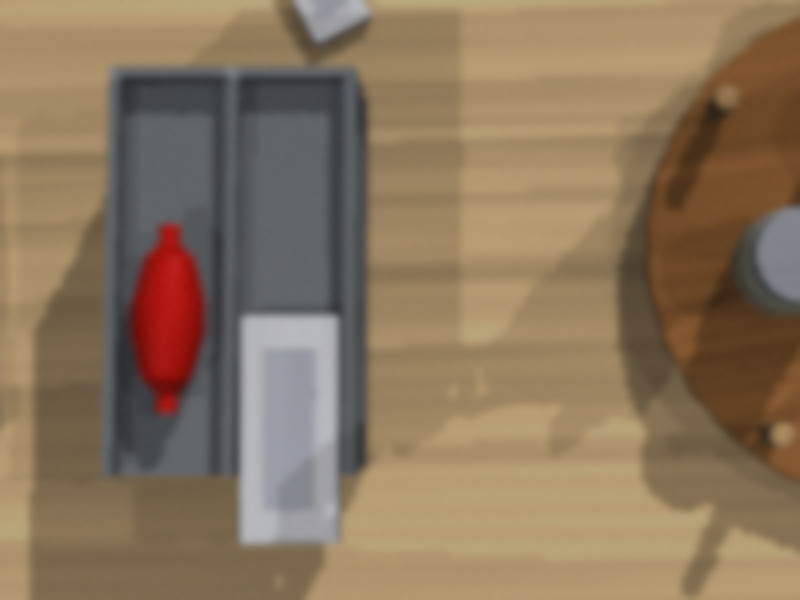

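The case overhangs by about 37 mm in the crop (front edge at row 543, tray front at row 473), lying flat and straight. Now the grasp.

Emit:
servo_tool(
  commands=[
    [-0.07,-0.001,0,0,0],
    [-0.13,-0.001,0.03,0,0],
    [-0.13,-0.001,0.1,0,0],
    [-0.13,-0.001,0.17,0,0],
    [-0.13,-0.001,0.2,0,0],
  ],
)

```text
time: 13.7
ee_pos: [416.6, 168.2, 157.7]
tcp_rot: [-0.017, -3.138, 0.001]
wrist_force: [0.2, -0.3, -0.3]
gripper_width: 85.0
```

Emit:
servo_tool(
  commands=[
    [0,0,0,0,0],
    [0,0,0,0,1],
    [0,0,0,0,1],
    [0,0,0,0,1],
    [0,0,0,0,1],
  ],
  force=80,
)

```text
time: 14.32
ee_pos: [418.3, 168.8, 161.2]
tcp_rot: [0.016, 3.139, 0.001]
wrist_force: [-1.7, -0.1, 7.2]
gripper_width: 50.8
```

Emit:
servo_tool(
  commands=[
    [0,0,0,0,1],
    [0,0,0,0,1],
    [0,0,0,0,1],
    [0,0,-0.01,0,1],
    [0,0,-0.02,0,1],
  ],
)

```text
time: 14.95
ee_pos: [417.5, 168.6, 170.2]
tcp_rot: [-0.017, -3.141, 0.0]
wrist_force: [0.5, 0.1, -1.4]
gripper_width: 50.4
```

Emit:
servo_tool(
  commands=[
    [0,0,-0.02,0,1],
    [0,0,-0.05,0,1],
    [0,0,-0.08,0,1],
    [0,0,-0.11,0,1],
    [0,0,-0.13,0,1],
  ],
)

```text
time: 15.58
ee_pos: [417.9, 168.7, 236.0]
tcp_rot: [0.017, 3.14, 0.0]
wrist_force: [0.2, -0.3, -1.1]
gripper_width: 50.1
```

```bash
python3 m.py
python3 - <<'E'
from h import *
s=bot.state(); print(s["wrist_force"],s["wrist_torque"],s["gripper_width"])
w=cam("wrist"); sc=cam("scene")
im=np.zeros((420,800,3),np.uint8); im[:,:400]=w["color"][:,80:480]; im[:400,400:]=cv2.resize(sc["color"][110:250,270:410],(400,400)); save("w7.png",im)
E
```

```text
[417.9 168.7 236. ] 179.3926231048408
wrist 0.84 [463.3 312.7] [87.1 53.7] 4.0 [420. 284.] [505. 342.]
wrist 0.67 [470.  167.7] [85.7 79.1] 89.4 [431. 125.] [510. 210.]
top 0.78 [480.2 178.7] [55.4 97.4] 89.6 [431. 151.] [529. 206.]
top 0.74 [534.6 363.5] [143.8  66.3] 5.2 [462. 327.] [605. 402.]
top 0.65 [714.4 158.4] [79.  35.2] 25.7 [676. 130.] [754. 186.]
top 0.37 [ 568.4 -231.3] [62.5 58. ] 89.1 [ 539. -263.] [ 597. -200.]
[-0.04931576 -0.3912162  -1.48607511] [-0.04770823  0.11245008 -0.0053357 ] 51.04911562241095
```

View pics/w7.png

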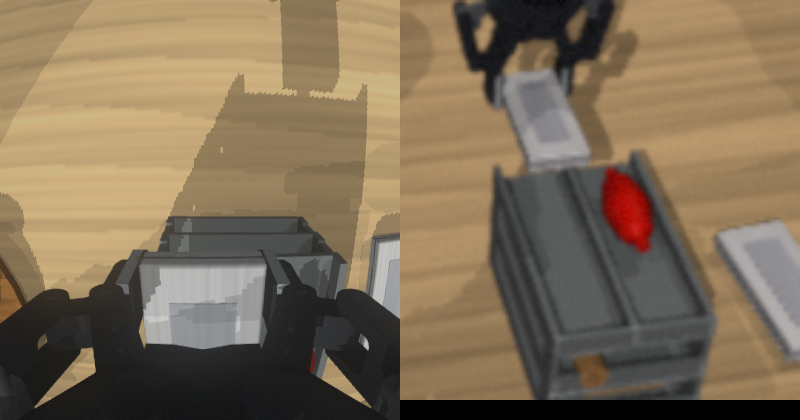

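The case is held between the fingers at its front end and is clear of the tray; the scene half of the picture shows no obvious droop. I'll measure the tilt by fitting a box to the masks.

```bash
cat > fit.py <<'E'
from h import *
from scipy.optimize import minimize
def fit(x0,cams=("scene","top")):
    D=[]
    for n in cams:
        p=cam(n); e=proj(p,x0[:3]); c=models.silhouettes("case_mid",p)
        c=[k for k in c if np.hypot(*(np.array(k["centre"])-e))<25]
        if c: D.append((p,max(c,key=lambda k:k["confidence"])["mask"]))
    B=np.array([[a,b,c] for a in(-60,60) for b in(-26,26) for c in(-8,8)],float)
    def hull(p,x):
        V=R.from_euler("zyx",[x[3],x[4],0],degrees=True).apply(B)+x[:3]
        h=cv2.convexHull(np.array([proj(p,v) for v in V],np.float32)); m=np.zeros((420*4,560*4),np.uint8)
        cv2.fillConvexPoly(m,np.round(h*4+1.5).astype(np.int32),255); return cv2.resize(m,(560,420),interpolation=cv2.INTER_AREA)/255.
    def cost(x): return sum(np.abs(hull(p,x)-m).sum()/m.sum() for p,m in D)
    r=None
    for s in (np.diag([8,8,8,4,8.]),np.diag([-5,5,-5,-3,-5.])):
        b=x0 if r is None else r.x
        r=minimize(cost,b,method="Nelder-Mead",options=dict(initial_simplex=np.vstack([b,b+s]),maxiter=250))
    print(len(D),"xyz yaw pitch(+ = +x end down)",r.x.round(1),"cost",round(r.fun,3)); return r.x
E
python3 -c "
from fit import *
fit(np.array([465.,169,184,0,0]))"
```

```text
2 xyz yaw pitch(+ = +x end down) [466.3 170.1 177.5   0.9  -4.2] cost 0.973
```

Run:
```python
from h import *
rows([(420,-15,236,183,1),(429.3,-198.5,236,186.5,1)])
```

```text
[-0.0092, -0.367, -0.0031, -0.02, 1]
[-0.0317, -0.7338, -0.0031, -0.0395, 1]
```

Emit:
servo_tool(
  commands=[
    [-0.001,-0.06,0,-0.003,1],
    [-0.003,-0.14,0,-0.008,1],
    [-0.005,-0.22,0,-0.013,1],
    [-0.008,-0.3,0,-0.017,1],
    [-0.009,-0.367,0,-0.02,1],
  ],
)

```text
time: 16.7
ee_pos: [420.1, -16.3, 234.8]
tcp_rot: [-0.082, 3.14, -0.0]
wrist_force: [-0.1, 0.0, -0.5]
gripper_width: 50.8
```

Emit:
servo_tool(
  commands=[
    [0,-0.08,0,-0.004,1],
    [0,-0.17,0,-0.008,1],
    [0,-0.25,0,-0.012,1],
    [0,-0.32,0,-0.016,1],
    [0,-0.367,0,-0.0195,1],
  ],
)

```text
time: 17.32
ee_pos: [429.7, -199.9, 234.7]
tcp_rot: [0.176, -3.137, 0.0]
wrist_force: [0.1, 0.3, -1.5]
gripper_width: 50.8
```

Run:
```python
from fit import *
s=bot.state(); print(s["ee_pos"],yaw(),s["wrist_force"].round(2),s["gripper_width"])
fit(np.array([476,-192,184,7.5,0]),("scene",)); fit(np.array([476,-192,184,7.5,0]),("scene","top"))
rows([(429.3,-198.5,125,186.5,1)])
w=cam("wrist"); save("w8.png",w["color"])
```

```text
[ 429.66877538 -199.91221783  234.69995278] -173.5587126913512 [ 0.09  0.29 -1.49] 50.8141725955357
1 xyz yaw pitch(+ = +x end down) [ 482.9 -194.1  183.4    7.    -3. ] cost 0.069
2 xyz yaw pitch(+ = +x end down) [ 477.  -193.3  177.1    7.7   -2.1] cost 0.512
[0.0005, -0.0024, 0.2194, 0.0002, 1]
```

Emit:
servo_tool(
  commands=[
    [0,0.003,0.04,0,1],
    [0,0.003,0.09,0,1],
    [0,0.003,0.15,0,1],
    [0,0.003,0.2,0,1],
    [0,0.003,0.219,0,1],
  ],
)

```text
time: 18.3
ee_pos: [428.8, -195.3, 124.2]
tcp_rot: [0.18, -3.134, -0.002]
wrist_force: [-0.6, -0.4, -0.4]
gripper_width: 50.8
```

Run:
```python
from fit import *
s=bot.state(); print(s["ee_pos"],yaw(),s["wrist_force"].round(2),s["gripper_width"])
fit(np.array([476,-192,73,7.5,0]),("scene",)); fit(np.array([476,-192,73,7.5,0]),("scene","top"))
w=cam("wrist");sc=cam("scene");t=cam("top")
im=np.zeros((600,800,3),np.uint8); im[:210,:280]=cv2.resize(w["color"],(280,210))
im[:600,280:]=cv2.resize(sc["color"][170:320,110:240],(520,600),interpolation=cv2.INTER_CUBIC)
im[220:500,:280]=cv2.resize(t["color"][170:310,320:460],(280,280)); save("p9.png",im)
```

```text
[ 428.78748782 -195.30487193  124.23767043] -173.42045265810088 [-0.56 -0.42 -0.39] 50.770309244780606
1 xyz yaw pitch(+ = +x end down) [ 479.9 -189.4   71.8    5.9   -3.2] cost 0.08
2 xyz yaw pitch(+ = +x end down) [ 478.5 -189.6   70.6    6.9   -3.7] cost 0.48
```

Emit:
servo_tool(
  commands=[
    [0,-0.002,0.006,0,1],
    [0,-0.002,0.012,0,1],
    [0,-0.002,0.018,0,1],
    [0,-0.002,0.024,0,1],
    [0,-0.002,0.027,0,1],
  ],
)

```text
time: 19.38
ee_pos: [429.5, -197.6, 111.6]
tcp_rot: [0.178, -3.136, -0.0]
wrist_force: [0.4, 1.1, -1.8]
gripper_width: 50.7
```

Emit:
servo_tool(
  commands=[
    [0,0,0.002,0,1],
    [0,0,0.004,0,1],
    [0,0,0.006,0,1],
    [0,0,0.006,0,1],
    [0,0,0.006,0,1],
  ],
)

```text
time: 20.0
ee_pos: [429.7, -197.8, 109.4]
tcp_rot: [-0.178, 3.136, -0.001]
wrist_force: [-2.0, 0.7, 6.1]
gripper_width: 50.7
```

Run:
```python
from fit import *
for _ in range(3):
  s=bot.state(); print(s["ee_pos"].round(1),yaw(),s["wrist_force"].round(2),s["wrist_torque"].round(2)); cam("top")
fit(np.array([478,-190,57,7.,0]),("scene",))
```

```text
[ 429.7 -197.8  109.4] -173.49227519298032 [-2.03  0.68  6.1 ] [0.2  0.5  0.02]
[ 429.7 -197.8  109.4] -173.49305707691255 [-2.11  0.31  5.98] [0.2  0.45 0.08]
[ 429.7 -197.8  109.4] -173.49922754291603 [-1.16 -0.44  4.92] [0.25 0.53 0.06]
1 xyz yaw pitch(+ = +x end down) [ 481.2 -191.8   57.3    7.3   -1.5] cost 0.041
```

Emit:
servo_tool(
  commands=[
    [0,0,0,0,0.35],
    [0,0,0,0,0.3],
    [0,0,0,0,0.25],
    [0,0,0,0,0.2],
    [0,0,0,0,0.1],
  ],
  force=20,
)

```text
time: 20.88
ee_pos: [429.7, -197.7, 108.9]
tcp_rot: [0.178, -3.137, 0.0]
wrist_force: [0.3, 0.4, -0.3]
gripper_width: 76.7
```

Emit:
servo_tool(
  commands=[
    [0,0,0,0,0],
    [0,0,0,0,0],
    [0,0,-0.03,0,0],
    [0,0,-0.1,0,0],
    [0,0,-0.2,0,0],
  ],
)

```text
time: 21.5
ee_pos: [428.8, -197.1, 208.8]
tcp_rot: [0.178, -3.134, -0.003]
wrist_force: [0.3, 0.8, 0.4]
gripper_width: 85.3
```

Emit:
servo_tool(
  commands=[
    [0,0.1,-0.08,0,0],
    [0,0.22,-0.1,0,0],
    [0,0.34,-0.1,0,0],
    [0,0.46,-0.1,0,0],
    [0,0.56,-0.1,0,0],
  ],
)

```text
time: 22.12
ee_pos: [397.3, 82.4, 259.2]
tcp_rot: [-0.179, 3.135, 0.0]
wrist_force: [0.2, 0.3, 0.1]
gripper_width: 85.9
```

Run:
```python
from fit import *
s=bot.state(); print(s["ee_pos"],s["wrist_force"].round(2),s["gripper_width"])
fit(np.array([479,-191,56,7.5,0]),("scene",)); fit(np.array([479,-191,56,7.5,0]),("top",)); fit(np.array([479,-191,56,7.5,0]),("scene","top"))
sc=cam("scene");t=cam("top")
im=np.zeros((600,800,3),np.uint8); im[:480,:480]=cv2.resize(t["color"][160:320,320:480],(480,480),interpolation=cv2.INTER_CUBIC)
im[:370,480:]=cv2.resize(sc["color"][170:318,110:238],(320,370)); save("p10.png",im)
```

```text
[397.3175587   82.44898929 259.21698327] [0.23 0.25 0.08] 85.8582674752049
1 xyz yaw pitch(+ = +x end down) [ 4.828e+02 -1.922e+02  5.860e+01  6.800e+00 -2.000e-01] cost 0.05
1 xyz yaw pitch(+ = +x end down) [ 476.  -190.8   53.6    5.5    6.5] cost 0.072
2 xyz yaw pitch(+ = +x end down) [ 477.1 -191.9   53.     6.7   -1.5] cost 0.081
```

View pics/p10.png

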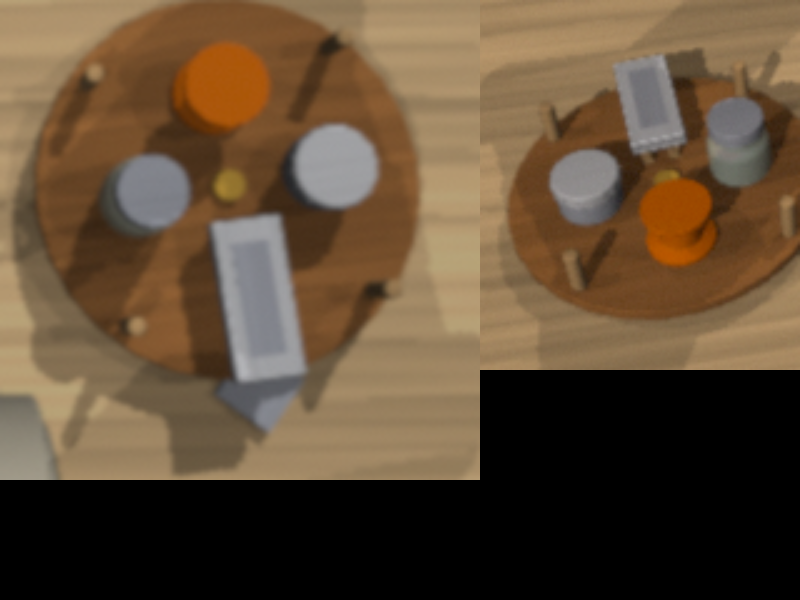

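Run:
```python
from h import *
t=cam("top"); Q=lambda u,v,z: atz(t,(320+u/3,160+v/3),z)
for q in((93,73),(388,287),(133,326)):
  d=Q(*q,75)-[563.5,-179.8]; print(np.hypot(*d),np.degrees(np.arctan2(d[1],d[0]))%90)
order.job_done()
```

```text
135.46209761674325 52.49316061155419
131.74056899469105 52.1924269220647
135.79121865559785 51.608811124266765
the job is handed in; nothing more can be done
```

I finished the task and handed the job in at about 22 s of the 72 s allowed; no verdict was reported.

**What I did:**
1. I turned the carousel about 146° clockwise by pushing a peg, until the bay faced the pointer.
2. I pushed the middle-sized case from behind until it overhung the tray front by about 37 mm.
3. I gripped it by the overhanging end, lifted it, and lowered it onto the rails until it touched with about 7 N.
4. I released it and backed the arm off.

**Last checks:**
- **Bay:** it is at about -173°, with the pointer at about -172.5°. The peg readings agree to about 1°.
- **Case:** its centre is about (477, -192), against a bay centre of about (476, -192). It lies about 1° off parallel to the rails.
- **Other items:** jar, spool and tin are standing, and the float was untouched in every picture.
- **Robot:** the gripper is open and clear, with near-zero wrist force.

**Checks that disagreed:** the top-camera fit alone gave a case tilt of +6.5°, while the scene fit gave -0.2° and the two cameras together -1.5°. I trusted the scene and combined fits, because tilt is poorly determined from straight above. The scene fit alone put the case centre 6 mm further inward along the rails, which is still within the 20 mm tolerance.

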